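# Set the food probe in the checker's narrow well

## Robot

A 7-joint arm with a two-finger parallel gripper is mounted at the origin on the work surface. World frame = base frame: x ahead of the robot, y to its left, z up, the work surface at z = 0. Lengths are in m, angles in degrees, forces in N, time in s.
With the tool pointing down it reaches from about 0.425 to 0.875 m from the base axis. Payload 4.7 kg.
Tool frame: the origin (TCP) lies on the mounting face of the last link; the fingertips stand 182 mm ahead of it and the grasp point (between the pads) lies 164 mm ahead of it; z points along the fingers, x is the direction in which the jaws open and shut, and the axes are right-handed (so a half turn about z gives the same grasp; the last joint's range is limited). The gripper opens to 87 mm and grips with 3 to 60 N. Pads are 19 mm wide; open, the fingers measure 117 mm over their backs; the gripper's body (75 mm by 190 mm) begins 51 mm behind the grasp point.
Start: joints at [-62.619, 18.392, -4.016, 83.108, 1.295, 78.541, -3.26], TCP at [0.291, 0.581, 0.405] pointing down, gripper open.
Joint ranges: [-163.93, 163.93], [-17.29, 119.83], [-79.2, 71.16], [3.27, 140.29], [-89.18, 269.18], [5.43, 117.66], [-154.24, 154.24]. Speed limits (degrees/s): [147.25, 147.25, 180, 180, 180, 180, 180].

## Interface

Orientations are given as [roll, pitch, yaw] about the fixed x, y, z axes, in that order (R = Rz(yaw) Ry(pitch) Rx(roll)).
In Python, from cell import status, cams, env, outline_of, landmark_of gives the robot as it stands. The module is installed in compiled form; this text tells all that it offers.
- The arm moves only by the tool jog_arm, never from a script. Its argument "rows" is a list of rows, each a list of 7 numbers: the closure, from 0 (fully open) to 1 (shut), then the shift along the tool's x, y, z in m, then the turn, a rotation vector about the tool's x, y, z in degrees. A call has 1 to 12 rows; each row shifts and turns the commanded pose from where the row before left it, along the tool's axes as they then stand; what a row does not reach is not made up. A row lasts 1/12 s, in which the tool goes at most 41.7 mm and 7.16 degrees, less where a joint would pass 70% of its speed; a pose out of reach is approached as far as the arm can. A call with a gripper value outside its range is refused whole. The fingers move at their own pace and stop on an object; "grip_force" is the grip in N (left out, the last holds). Time passes only in rows, so rows that do not move let the fingers close. It gives the time, the measured TCP pose, the force and the opening at its end, in the units of the state.
- status.get_obs(): the state, without advancing time (a new reading comes with each control period).
- cams.read_camera(name): name is "scene" or "top"; returns (picture, depth): 480x640x3 uint8, red, green, blue; 480x640 float32, m along the optical axis (not along the pixel's ray), 0 where there is no reading.
- cams.camera_params(name): a dict with "vfov" (degrees; the focal length in pixels is half the picture's height over the tangent of half this angle, whatever the lens; pixels are square), "cx", "cy" (the principal point, pixels), "k1" (the pictures are not rectified: a ray, as slopes to the right and down, at radius r is drawn at 1 + k1 r^2 times it, then the intrinsics apply), "eye" and "attitude" of the camera in the world. Camera axes: x right, y up, looking along -z (the intrinsics and any distortion apply to the point x, -y, -z); pixel columns grow to the right and rows downward; lengths in m; the calibration is good to about 2 mm. A picture is of the moment at which its call begins. camera_params takes no time and is no camera call.
- env.sign_off(): hands the job in, once; it reports no verdict.
Trained networks look in the newest picture that a camera, given by its name, has taken for a name from the list of things; names that differ only in an ending like _2 or _b are one class to them, and where a whole thing is asked for, a point or a joint stands for the part that bears it (a point fixed in the world has none). Each returns a list of dicts, best first, with "conf" (0 to 1); they miss things now and then, are a little off and sometimes report something else, mostly with a low value. They report only what shows in the picture. A call takes as long as a camera call.
- outline_of(camera, name): "pixels" (480x640 bool, what is visible of it) and "box" ([left, top, right, bottom] in pixels, round what is visible of it).
- landmark_of(camera, name): "position" ([row, column] in pixels: a listed point, or the origin of a listed thing).
The state is a dict: "time_s": time; "qpos": joint angles; "joint_velocities": joint speeds; "effort": joint torques, N m; "tool_pos": TCP position; "tool_rot": TCP orientation; "force": force on the tool from outside, world axes, zero at the start; "wrist_torque": the same for the moment, N m; "grip_width": finger opening in m.
Only numpy, scipy, OpenCV 4.12 (cv2) and the standard library are available. Lean on these libraries where they do the work, as an engineer would, in place of code of your own. Each camera call takes 0.05 s, during which the arm holds its last target. There are 200 camera calls.

## Task

Before the cooked trays are measured, the core-temperature probe has to be checked: lift it by its black head out of the white stand and lower its stem all the way into the narrow well of the metal probe checker, with the head lying lengthwise between the two low rails beside that well. Keep hold of the probe until it is down (do not let it drop in), then let go; leave the loaf pan, the bottle and the tub where they are.

Things in the scene. Friction and masses are not known exactly. Their poses are not given: they have to be found in the camera images.
- probe: Loose upright probe, 0.15 kg: black bar-shaped head 70 x 22 x 45 mm (x, y, z) on a steel stem 10 mm thick, 70 mm long, with a conical tip. Origin on the stem axis at the shoulder (head's flat underside); x along the head, y across its 22 mm (grip here), z up. Head z 0 to 45 mm, stem 0 to -70. It starts in the stand, shoulder on the stand's top. Same shape either way round.
- probe_tip (a point): Tip of the probe's stem, 70 mm below the shoulder on the stem axis.
- stand: Fixed white plastic block 90 x 70 x 80 mm (x, y, z) on a thin dark foot, with one vertical well in the middle of its flat top, 14 mm wide and 76 mm deep, which holds the probe at the start. Origin at the centre of the underside, z up. It may be left or right of the checker.
- checker: Fixed dry-block checker: aluminium block between grey side panels, together 170 x 110 x 90 mm (x, y, z), with a grey control panel 45 mm long, 60 mm high at its +x end. The flat top, 90 mm up, has two wells: narrow (14 mm wide, 76 mm deep, at x = -35 mm, y = 0) and wide (26 mm, at x = +55 mm, not used). Origin: centre of the 170 mm block's underside, z up.
- well (a point): Centre of the narrow well's mouth, on the checker's flat top, 90 mm above the table; axes as the checker's. Two low rails along x stand on the top beside it, 70 mm long, 8 mm wide, 8 mm high, 30 mm apart (inner faces at y = +-15 mm). When the probe is home, its shoulder is at this point.
- loaf_pan: Bystander: loose foil pan 100 x 200 x 55 mm with a brown loaf, beyond the work. Origin at the centre of its underside.
- bottle: Bystander: loose clear bottle, 66 mm diameter, 190 mm tall, at the left. Origin at the centre of its underside.
- tub: Bystander: loose white lidded tub, 90 mm diameter, 100 mm tall, at the right. Origin at the centre of its underside.

How it is judged (in metres and radians):
On the way, in this order (a step that is already met when the one before it is completed fails the run):
1. the probe is held by the fingers, with its tip lifted clear of the stand's top (z of probe_tip in the frame of stand above 0.083 m and contact force between the fingers and probe above 1 N), for 0.1 s.
2. the probe, still held by the fingers, is lowered into the narrow well until its shoulder is within 8 mm of the checker's top (z of probe in the frame of well below 0.008 m and horizontal distance between probe and well below 0.006 m and horizontal distance between probe_tip and well below 0.007 m and contact force between the fingers and probe above 1 N), for 0.1 s.
At the end, for the whole second after the job is handed in: Probe released, at rest and fully home in the checker's narrow well: shoulder within 3 mm of the checker's top; shoulder within 5 mm and tip within 6 mm of the well's centre line; upright within 0.08 rad; head's length along the rails (checker's x, either way round) within 0.2 rad (z of probe in the frame of well between -0.004 and 0.003 m and horizontal distance between probe and well below 0.005 m and horizontal distance between probe_tip and well below 0.006 m and angle between probe's own z axis and vertical below 0.08 rad and angle between the x axis of probe and the x axis of checker, either way round below 0.2 rad and linear speed of probe below 0.02 m/s); the robot touches nothing.
It fails at once if the loaf pan is moved by more than 30 mm (distance of loaf_pan from where it was at the start of the episode above 0.03 m).
It fails at once if the bottle is moved by more than 30 mm (distance of bottle from where it was at the start of the episode above 0.03 m).
It fails at once if the tub is moved by more than 30 mm (distance of tub from where it was at the start of the episode above 0.03 m).
It also fails if it takes over 53 s, if anything falls off the work surface, if the arm or the gripper's body presses on something with over 40 N, if the wrist force passes 120 N, or if a joint passes its speed limit or range.

## Working session

There is one attempt and no reset: what is moved stays moved. The work goes in short steps, Python scripts to look and compute and a tool call to move; the robot and the scene stay as the last step left them, time stands still between calls to the robot, and variables do not carry over. Pictures are saved under pics/ and viewed, about 8 in all and at most 12, crops included, and the job is handed in when it is done.

Besides the shell and the picture viewer there is one more tool, called after "Emit:" by a JSON object that holds its "fn" and its "kwargs", one argument or row to a line. jog_arm: Moves the arm, as the interface text tells. Its arguments: {"type":"object","properties":{"rows":{"type":"array"},"grip_force":{"type":"number"}},"required":["rows"]}

```bash
mkdir -p pics; cat > h.py <<'E'
import numpy as np, cv2
from cell import status, cams, env, outline_of, landmark_of
from scipy.spatial.transform import Rotation as Ro
def K(c):
    p=cams.camera_params(c); f=240/np.tan(np.radians(p['vfov'])/2); return p,f
def Rt(p):
    a=np.array(p['attitude'],float)
    if a.shape==(3,3): return a
    if a.size==4: raise Exception('quat')
    return Ro.from_euler('xyz',a,degrees=True).as_matrix()
def ray(c,rc):
    p,f=K(c); rc=np.atleast_2d(rc).astype(float)
    d=np.stack([(rc[:,1]-p['cx'])/f,(rc[:,0]-p['cy'])/f],1); u=d.copy()
    for _ in range(20): u=d/(1+p['k1']*(u**2).sum(1,keepdims=True))
    v=np.stack([u[:,0],-u[:,1],-np.ones(len(u))],1)
    return np.array(p['eye']),v@Rt(p).T   # scaled so depth multiplies
def at_z(c,rc,z):
    e,v=ray(c,rc); return e+v*((z-e[2])/v[:,2])[:,None]
def pts(c,rc,depth):
    e,v=ray(c,rc); rc=np.atleast_2d(rc).astype(int)
    return e+v*depth[rc[:,0],rc[:,1]][:,None]
def tri(c1,r1,c2,r2):
    e1,v1=ray(c1,r1);e2,v2=ray(c2,r2);v1=v1[0];v2=v2[0]
    s=np.linalg.lstsq(np.stack([v1,-v2],1),e2-e1,rcond=None)[0]
    a=e1+s[0]*v1;b=e2+s[1]*v2; return (a+b)/2,np.linalg.norm(a-b)
E
python3 - <<'E'
from h import *
print(status.get_obs())
D={}
for c in('scene','top'):
    print(c,cams.camera_params(c)); im,d=cams.read_camera(c); cv2.imwrite(f'pics/{c}0.png',im[:,:,::-1]); np.save(f'{c}0.npy',d);D[c]=d
    print((d==0).mean())
    for n in('probe','probe_tip','stand','checker','well'):
        for r in landmark_of(c,n)[:2]: print(c,n,np.round(r['position'],1),round(r['conf'],2))
    for n in('probe','stand','checker','loaf_pan','bottle','tub'):
        for r in outline_of(c,n)[:1]:
            rc=np.argwhere(r['pixels']); P=pts(c,rc,d); P=P[d[rc[:,0],rc[:,1]]>0]
            np.save(f'{c}_{n}.npy',r['pixels'])
            print(c,n,r['box'],round(r['conf'],2),np.round(np.percentile(P,[2,50,98],axis=0),3).tolist() if len(P) else None)
E
```

```text
{'time_s': 0.0, 'qpos': array([-62.61984949,  18.43939509,  -4.01539353,  83.17474074,
         1.29567577,  78.53947569,  -3.25929211]), 'joint_velocities': array([-0.05904183,  0.04393347, -0.07435749, -0.01957635,  0.08140835,
       -0.01934358, -0.06688113]), 'effort': array([ 6.24966788e-06, -4.91288173e+01, -4.03948138e-01, -3.12525594e+01,
       -6.40731817e-02,  4.38777928e-02,  1.84601813e-04]), 'tool_pos': array([0.2907049 , 0.58114576, 0.40365877]), 'tool_rot': array([1.79993621e+02, 1.08333346e-01, 6.34303014e+01]), 'force': array([-0.98367708,  0.1577245 ,  0.57589437]), 'wrist_torque': array([-0.01320138,  0.03103517, -0.04452789]), 'grip_width': 0.08710968666778152}
scene {'vfov': 46.54550470016375, 'cx': 323.5612513796741, 'cy': 244.31648918836328, 'k1': -0.08445442984557537, 'eye': array([ 1.27350246, -0.07527694,  1.19168201]), 'attitude': array([30.16027709, -0.70925011, 84.98641334])}
0.004026692708333333
scene probe [198.  236.7] 0.93
scene stand [212.6 240.2] 0.97
scene checker [201.5 380.4] 0.64
scene well [173.  378.4] 0.91
scene probe [221.9, 171.6, 249.2, 
[... 1061 characters left out ...]
13.7] 0.25
top probe [397.9, 287.7, 425.8, 314.2] 0.67 [[0.449, -0.23, 0.081], [0.48, -0.203, 0.124], [0.51, -0.179, 0.129]]
top stand [385.2, 283.7, 424.5, 322.9] 0.72 [[0.427, -0.247, 0.001], [0.476, -0.189, 0.078], [0.527, -0.161, 0.088]]
top checker [225.7, 249.9, 298.4, 346.7] 0.57 [[0.397, 0.087, 0.004], [0.495, 0.158, 0.089], [0.602, 0.233, 0.098]]
top loaf_pan [272.2, 149.8, 355.5, 203.5] 0.83 [[0.751, -0.082, -0.0], [0.802, 0.018, 0.057], [0.866, 0.118, 0.068]]
top bottle [122.3, 250.8, 167.9, 282.4] 0.8 [[0.553, 0.417, 0.01], [0.58, 0.434, 0.123], [0.614, 0.464, 0.192]]
top tub [485.5, 240.9, 529.4, 277.6] 0.93 [[0.538, -0.516, 0.001], [0.578, -0.462, 0.097], [0.62, -0.434, 0.103]]
```

```bash
python3 - <<'E'
from h import *
T=lambda a,b:tri('scene',[a],'top',[b])
print('probe',T((198,236.7),(303.6,412.8)));print('stand',T((212.6,240.2),(303.4,402.1)));print('checker',T((201.5,380.4),(305.3,263.5)));print('well',T((173,378.4),(316.8,267.3)))
def rect(P,tag):
    if len(P)<5: print(tag,len(P));return
    r=cv2.minAreaRect((P[:,:2]*1000).astype(np.float32)); print(tag,len(P),np.round(r[0],1),np.round(r[1],1),round(r[2],1),'z',np.round(np.median(P[:,2]),4))
for c in('scene','top'):
    d=np.load(f'{c}0.npy'); rc=np.argwhere(d>0); P=pts(c,rc,d)
    z=P[:,2]
    def box(x0,x1,y0,y1,z0,z1): return P[(P[:,0]>x0)&(P[:,0]<x1)&(P[:,1]>y0)&(P[:,1]<y1)&(z>z0)&(z<z1)]
    rect(box(.4,.56,-.27,-.13,.115,.14),c+' head')
    rect(box(.4,.58,-.28,-.1,.074,.086),c+' standtop')
    rect(box(.35,.7,.04,.28,.084,.11),c+' blocktop')
    rect(box(.35,.7,.04,.28,.095,.11),c+' rails')
    rect(box(.35,.7,.02,.28,.052,.068),c+' panel')
a=cv2.imread('pics/scene0.png')[130:290,200:450];b=cv2.imread('pics/top0.png')[220:360,210:450]
a=cv2.resize(a,(800,512),interpolation=2);cv2.imwrite('pics/a.png',a);cv2.imwrite('pics/b.png',cv2.resize(b,(800,467),interpolation=2))
E
```

```text
probe (array([ 0.47161393, -0.21125335,  0.06329681]), np.float64(0.011694606886475114))
stand (array([ 0.47304454, -0.20341435, -0.00248634]), np.float64(0.0020409052557610846))
checker (array([0.478832  , 0.15754995, 0.01472583]), np.float64(0.004632096239125581))
well (array([0.45023164, 0.14357062, 0.09795687]), np.float64(0.004589966686440933))
scene head 291 [ 480.9 -204.1] [25.8 71.2] 52.4 z 0.1256
scene standtop 535 [ 480.9 -204.3] [71.4 95.7] 74.7 z 0.0807
scene blocktop 2560 [480.  156.7] [174.7 113.4] 18.7 z 0.0912
scene rails 274 [481.9 156.5] [168.8 104.2] 16.8 z 0.0973
scene panel 1026 [501.4 163.6] [219.4 112.9] 18.8 z 0.0613
top head 295 [ 479.4 -206.1] [22.9 70.8] 53.6 z 0.125
top standtop 719 [ 479.3 -206.5] [72.7 90.5] 74.4 z 0.0797
top blocktop 3071 [478.7 154. ] [171.8 111.7] 18.5 z 0.0899
top rails 205 [461.8 154.4] [136.3  93.3] 21.1 z 0.0977
top panel 733 [501.7 160.1] [215.1 109.9] 19.6 z 0.0601
```

View pics/a.png

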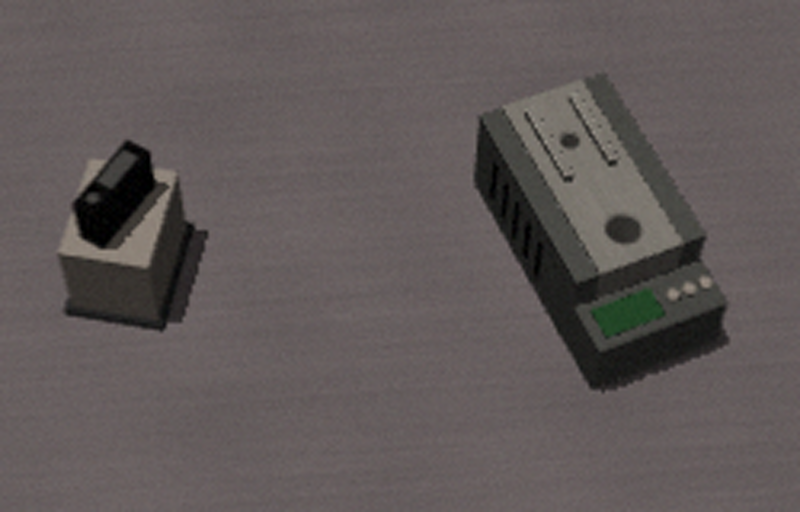

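View pics/b.png

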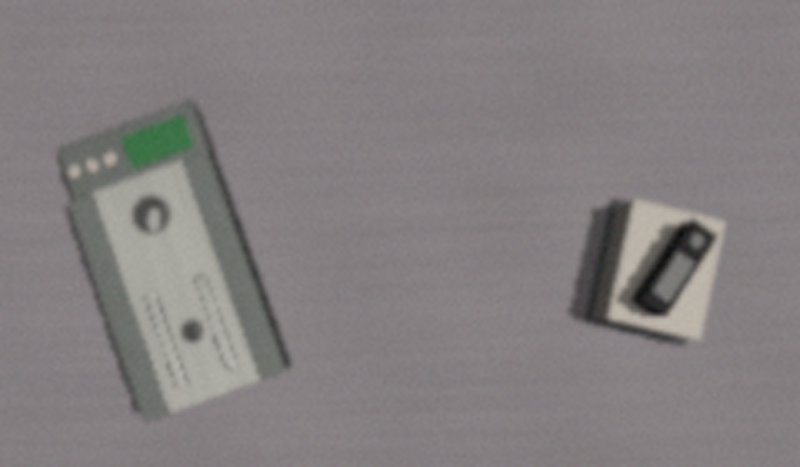

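The scene crop shows the black head on the stand (left, around pixel 238,190). The checker is on the right, with the narrow well near (378,174) between the rails and the panel towards +x. The top crop agrees, with its well at about (267,319). Head yaw is about -37° and checker yaw about 18.5°. The two cameras give the same stand-to-well offset to within 1 mm.

Emit:
{"fn": "jog_arm", "kwargs": {
  "rows": [
    [0, -0.0247, 0.03, 0, 0, 0, 0],
    [0, -0.0247, 0.03, 0, 0, 0, 0],
    [0, -0.0247, 0.03, 0, 0, 0, 0],
    [0, -0.0247, 0.03, 0, 0, 0, 0],
    [0, -0.0247, 0.03, 0, 0, 0, 0],
    [0, -0.0247, 0.03, 0, 0, 0, 0],
    [0, -0.0247, 0.03, 0, 0, 0, 0],
    [0, -0.0247, 0.03, 0, 0, 0, 0],
    [0, -0.0247, 0.03, 0, 0, 0, 0],
    [0, -0.0247, 0.03, 0, 0, 0, 0],
    [0, -0.0247, 0.03, 0, 0, 0, 0],
    [0, -0.0247, 0.03, 0, 0, 0, 0]
  ],
  "grip_force": 25
}}

```text
time_s: 2.2
tool_pos: [0.4805, 0.1533, 0.4052]
tool_rot: [180.0, -0.1, 63.4]
force: [0.9, 0.9, 0.4]
grip_width: 0.0871
```

Emit:
{"fn": "jog_arm", "kwargs": {
  "rows": [
    [0, -0.0268, 0.0134, 0, 0, 0, 0],
    [0, -0.0268, 0.0134, 0, 0, 0, 0],
    [0, -0.0268, 0.0134, 0, 0, 0, 0],
    [0, -0.0268, 0.0134, 0, 0, 0, 0],
    [0, -0.0268, 0.0134, 0, 0, 0, 0],
    [0, -0.0268, 0.0134, 0, 0, 0, 0],
    [0, -0.0268, 0.0134, 0, 0, 0, 0],
    [0, -0.0268, 0.0134, 0, 0, 0, 0],
    [0, -0.0268, 0.0134, 0, 0, 0, 0],
    [0, -0.0268, 0.0134, 0, 0, 0, 0],
    [0, -0.0268, 0.0134, 0, 0, 0, 0],
    [0, 0, 0, 0, 0, 0, 5.2]
  ]
}}

```text
time_s: 3.2
tool_pos: [0.4787, -0.1811, 0.4054]
tool_rot: [179.8, 0.1, 57.7]
force: [-2.3, -0.2, 0.4]
grip_width: 0.0867
```

Emit:
{"fn": "jog_arm", "kwargs": {
  "rows": [
    [0, 0, 0, 0, 0, 0, 5.2],
    [0, 0, 0, 0, 0, 0, 0],
    [0, 0, 0, 0, 0, 0, 0],
    [0, 0, 0, 0, 0, 0, 0]
  ]
}}

```text
time_s: 3.53
tool_pos: [0.4802, -0.174, 0.4048]
tool_rot: [180.0, -0.0, 53.2]
force: [-0.9, 0.1, 0.7]
grip_width: 0.0865
```

Emit:
{"fn": "jog_arm", "kwargs": {
  "rows": [
    [0, -0.012, 0.009, 0, 0, 0, 0],
    [0, -0.012, 0.009, 0, 0, 0, 0],
    [0, 0, 0, 0.0129, 0, 0, 0],
    [0, 0, 0, 0.0129, 0, 0, 0],
    [0, 0, 0, 0.0129, 0, 0, 0],
    [0, 0, 0, 0.0129, 0, 0, 0],
    [0, 0, 0, 0.0129, 0, 0, 0],
    [0, 0, 0, 0.0129, 0, 0, 0],
    [0, 0, 0, 0, 0, 0, 0],
    [0, 0, 0, 0, 0, 0, 0]
  ]
}}

```text
time_s: 4.37
tool_pos: [0.48, -0.2039, 0.3271]
tool_rot: [-179.9, 0.0, 53.1]
force: [1.2, -0.4, 0.5]
grip_width: 0.0874
```

```bash
python3 - <<'E'
from h import *
print(status.get_obs()['tool_pos'])
a,_=cams.read_camera('scene');b,_=cams.read_camera('top')
a=cv2.resize(a[110:260,160:320],(640,600),interpolation=2)[:,:,::-1];b=cv2.resize(b[230:350,350:470],(600,600),interpolation=2)[:,:,::-1]
cv2.imwrite('pics/c.png',cv2.resize(np.hstack([a,b]),(800,387)))
E
```

```text
[ 0.48001667 -0.20391402  0.32705556]
```

View pics/c.png

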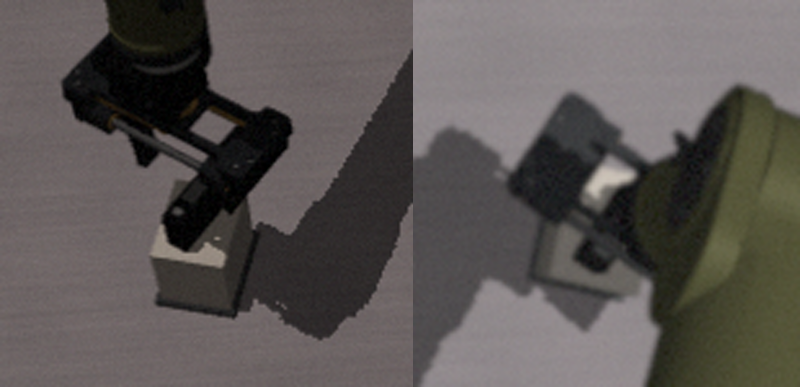

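The gripper straddles the head, with its jaws across the 22 mm side (left view, head near 190,220). I'll descend and close.

Emit:
{"fn": "jog_arm", "kwargs": {
  "rows": [
    [0, 0, 0, 0.0102, 0, 0, 0],
    [0, 0, 0, 0.0102, 0, 0, 0],
    [0, 0, 0, 0.0102, 0, 0, 0],
    [0, 0, 0, 0.0102, 0, 0, 0],
    [0, 0, 0, 0.0102, 0, 0, 0],
    [0, 0, 0, 0, 0, 0, 0],
    [0, 0, 0, 0, 0, 0, 0]
  ]
}}

```text
time_s: 5.05
tool_pos: [0.4798, -0.2043, 0.2754]
tool_rot: [-179.9, 0.1, 53.0]
force: [0.6, 0.1, 1.3]
grip_width: 0.0869
```

Emit:
{"fn": "jog_arm", "kwargs": {
  "rows": [
    [0.4, 0, 0, 0, 0, 0, 0],
    [0.6, 0, 0, 0, 0, 0, 0],
    [0.7, 0, 0, 0, 0, 0, 0],
    [0.8, 0, 0, 0, 0, 0, 0],
    [1, 0, 0, 0, 0, 0, 0],
    [1, 0, 0, 0, 0, 0, 0],
    [1, 0, 0, 0, 0, 0, 0],
    [1, 0, 0, 0, 0, 0, 0],
    [1, 0, 0, 0, 0, 0, 0],
    [1, 0, 0, 0, 0, 0, 0]
  ],
  "grip_force": 25
}}

```text
time_s: 5.88
tool_pos: [0.4801, -0.2044, 0.2764]
tool_rot: [180.0, -0.0, 53.0]
force: [-0.6, -0.3, -0.3]
grip_width: 0.0281
```

Emit:
{"fn": "jog_arm", "kwargs": {
  "rows": [
    [1, 0, 0, 0, 0, 0, 0],
    [1, 0, 0, 0, 0, 0, 0],
    [1, 0, 0, 0, 0, 0, 0],
    [1, 0, 0, 0, 0, 0, 0],
    [1, 0, 0, 0, 0, 0, 0],
    [1, 0, 0, 0, 0, 0, 0]
  ]
}}

```text
time_s: 6.38
tool_pos: [0.48, -0.2045, 0.2763]
tool_rot: [-180.0, 0.0, 53.0]
force: [-0.7, -0.1, 0.4]
grip_width: 0.0221
```

Emit:
{"fn": "jog_arm", "kwargs": {
  "rows": [
    [1, 0, 0, -0.005, 0, 0, 0],
    [1, 0, 0, -0.01, 0, 0, 0],
    [1, 0, 0, -0.012, 0, 0, 0],
    [1, 0, 0, -0.012, 0, 0, 0],
    [1, 0, 0, -0.012, 0, 0, 0],
    [1, 0, 0, -0.012, 0, 0, 0],
    [1, 0, 0, -0.012, 0, 0, 0],
    [1, 0, 0, -0.012, 0, 0, 0],
    [1, 0, 0, -0.012, 0, 0, 0],
    [1, 0, 0, -0.012, 0, 0, 0],
    [1, 0, 0, -0.012, 0, 0, 0],
    [1, 0, 0, 0, 0, 0, 0]
  ]
}}

```text
time_s: 7.38
tool_pos: [0.4807, -0.2048, 0.4022]
tool_rot: [179.8, -0.1, 53.0]
force: [-0.2, -1.2, -0.8]
grip_width: 0.0215
```

```bash
python3 - <<'E'
from h import *
s=status.get_obs();print(s['tool_pos'],s['tool_rot'],s['grip_width'],s['force'])
P={}
for c in('scene','top'):
    im,d=cams.read_camera(c)
    for n in('probe','probe_tip'):
        for r in landmark_of(c,n)[:2]: print(c,n,np.round(r['position'],1),round(r['conf'],2)); P.setdefault((c,n),r['position'])
    for r in outline_of(c,'stand')[:1]: pass
    if c=='scene': cv2.imwrite('pics/d.png',cv2.resize(im[90:260,160:320],(565,600),interpolation=2)[:,:,::-1])
E
```

```text
[ 0.48074375 -0.20484137  0.4022469 ] [ 1.79776390e+02 -1.13916869e-01  5.30275423e+01] 0.021452401241322347 [-0.15342834 -1.16503116 -0.77942803]
scene probe [163.7 230.5] 0.69
scene probe_tip [183.8 232.2] 0.64
top probe [297.7 419.9] 0.56
```

View pics/d.png

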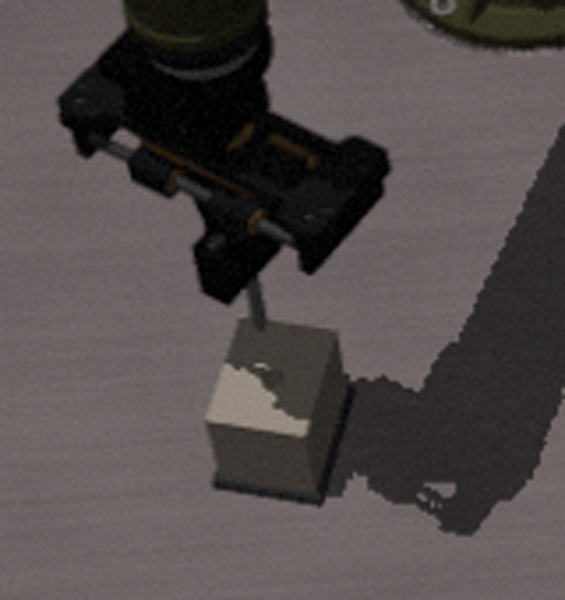

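The probe is held and upright, with its tip clear of the stand (tip near crop 260,325). Next I'll carry it over the well and turn it.

Emit:
{"fn": "jog_arm", "kwargs": {
  "rows": [
    [1, 0.0215, -0.0198, 0, 0, 0, 0],
    [1, 0.0215, -0.0198, 0, 0, 0, 0],
    [1, 0.0215, -0.0198, 0, 0, 0, 0],
    [1, 0.0215, -0.0198, 0, 0, 0, 0],
    [1, 0.0215, -0.0198, 0, 0, 0, 0],
    [1, 0.0215, -0.0198, 0, 0, 0, 0],
    [1, 0.0215, -0.0198, 0, 0, 0, 0],
    [1, 0.0215, -0.0198, 0, 0, 0, 0],
    [1, 0.0215, -0.0198, 0, 0, 0, 0],
    [1, 0.0215, -0.0198, 0, 0, 0, 0],
    [1, 0.0215, -0.0198, 0, 0, 0, 0],
    [1, 0.0215, -0.0198, 0, 0, 0, 0]
  ]
}}

```text
time_s: 8.78
tool_pos: [0.445, 0.1459, 0.3991]
tool_rot: [-180.0, 0.0, 53.0]
force: [0.5, -0.6, -2.1]
grip_width: 0.022
```

Emit:
{"fn": "jog_arm", "kwargs": {
  "rows": [
    [1, 0, 0, 0, 0, 0, -5.56],
    [1, 0, 0, 0, 0, 0, -5.56],
    [1, 0, 0, 0, 0, 0, -5.56],
    [1, 0, 0, 0, 0, 0, -5.56],
    [1, 0, 0, 0, 0, 0, -5.56],
    [1, 0, 0, 0, 0, 0, -5.56],
    [1, 0, 0, 0, 0, 0, -5.56],
    [1, 0, 0, 0, 0, 0, -5.56],
    [1, 0, 0, 0, 0, 0, -5.56],
    [1, 0, 0, 0, 0, 0, -5.56],
    [1, 0, 0, 0, 0, 0, 0],
    [1, 0, 0, 0, 0, 0, 0]
  ]
}}

```text
time_s: 9.78
tool_pos: [0.4454, 0.1446, 0.3991]
tool_rot: [-180.0, 0.0, 108.5]
force: [-0.3, 0.1, -1.4]
grip_width: 0.0219
```

Emit:
{"fn": "jog_arm", "kwargs": {
  "rows": [
    [1, 0, 0, 0, 0, 0, 0],
    [1, 0, 0, 0, 0, 0, 0],
    [1, 0, 0, 0, 0, 0, 0]
  ]
}}

```text
time_s: 10.03
tool_pos: [0.4454, 0.1446, 0.3994]
tool_rot: [180.0, -0.0, 108.6]
force: [-0.5, 0.6, -1.5]
grip_width: 0.0219
```

Emit:
{"fn": "jog_arm", "kwargs": {
  "rows": [
    [1, -0.0002, 0.0006, 0.005, 0, 0, 0],
    [1, 0, 0, 0.006, 0, 0, 0],
    [1, 0, 0, 0.006, 0, 0, 0],
    [1, 0, 0, 0.006, 0, 0, 0],
    [1, 0, 0, 0.006, 0, 0, 0],
    [1, 0, 0, 0.004, 0, 0, 0],
    [1, 0, 0, 0, 0, 0, 0],
    [1, 0, 0, 0, 0, 0, 0]
  ]
}}

```text
time_s: 10.7
tool_pos: [0.446, 0.1446, 0.3661]
tool_rot: [-180.0, 0.0, 108.6]
force: [-0.6, 0.7, -1.6]
grip_width: 0.0221
```

```bash
python3 - <<'E'
from h import *
print('well from pixels',at_z('scene',[174,377.8],.09),at_z('scene',[173,378.4],.09),at_z('top',[319,267.3],.09),at_z('top',[316.8,267.3],.09))
# dark-hole centroid in the first pictures
for c,(r,k) in{'scene':(174,378),'top':(319,267)}.items():
    g=cv2.imread(f'pics/{c}0.png',0)[r-4:r+5,k-5:k+6].astype(float); w=np.clip(np.median(g)-15-g,0,None)
    R,C=np.mgrid[r-4:r+5,k-5:k+6]; q=[(w*R).sum()/w.sum(),(w*C).sum()/w.sum()]; print(c,q,at_z(c,q,.09))
print(status.get_obs()['tool_pos'])
for c in('scene','top'):
    im,d=cams.read_camera(c)
    for n in('probe','probe_tip','well'):
        for r in landmark_of(c,n)[:1]: print(c,n,np.round(r['position'],1),round(r['conf'],2),at_z(c,r['position'],{'probe':.168,'probe_tip':.098,'well':.09}[n]))
    if c=='scene': cv2.imwrite('pics/e.png',cv2.resize(im[110:230,320:440],(600,600),interpolation=2)[:,:,::-1])
E
```

```text
well from pixels [[0.44729553 0.14558021 0.09      ]] [[0.4443325 0.1474945 0.09     ]] [[0.4446152 0.1422557 0.09     ]] [[0.44989349 0.14216213 0.09      ]]
scene [np.float64(173.39860748476937), np.float64(377.8537859007833)] [[0.44545701 0.14597041 0.09      ]]
top [np.float64(318.8943894389439), np.float64(267.036303630363)] [[0.4448847  0.14288966 0.09      ]]
[0.4460007  0.14462463 0.36608986]
scene probe_tip [170.  375.6] 0.76 [[0.44063037 0.14025085 0.098     ]]
scene well [171.9 378. ] 0.7 [[0.44086638 0.14697553 0.09      ]]
```

View pics/e.png

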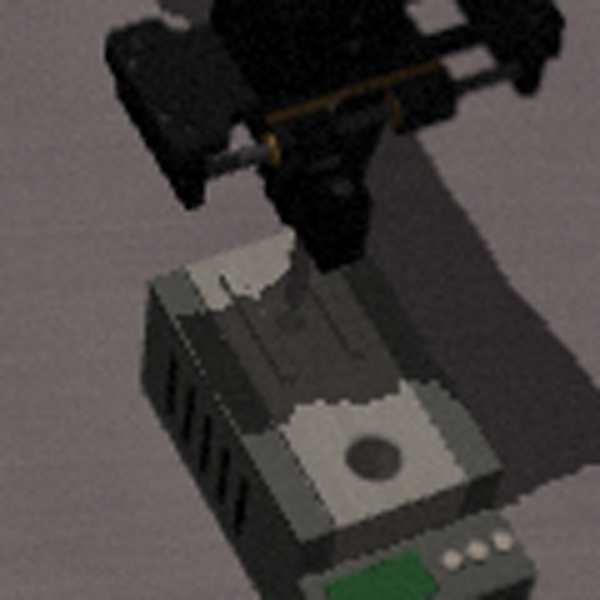

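In view e, the well is at crop (290,320) and the stem tip sits just above it. All the estimates fall within about 1.5 mm, so I'll lower carefully and watch the force.

Emit:
{"fn": "jog_arm", "kwargs": {
  "rows": [
    [1, 0, 0, 0.003, 0, 0, 0],
    [1, 0, 0, 0.003, 0, 0, 0],
    [1, 0, 0, 0.003, 0, 0, 0],
    [1, 0, 0, 0.003, 0, 0, 0],
    [1, 0, 0, 0.003, 0, 0, 0],
    [1, 0, 0, 0.003, 0, 0, 0],
    [1, 0, 0, 0.003, 0, 0, 0],
    [1, 0, 0, 0, 0, 0, 0],
    [1, 0, 0, 0, 0, 0, 0]
  ]
}}

```text
time_s: 11.85
tool_pos: [0.446, 0.1446, 0.3451]
tool_rot: [-180.0, 0.0, 108.6]
force: [1.4, 0.1, -1.2]
grip_width: 0.0212
```

Emit:
{"fn": "jog_arm", "kwargs": {
  "rows": [
    [1, 0, 0, 0.004, 0, 0, 0],
    [1, 0, 0, 0.004, 0, 0, 0],
    [1, 0, 0, 0.004, 0, 0, 0],
    [1, 0, 0, 0.004, 0, 0, 0],
    [1, 0, 0, 0.004, 0, 0, 0],
    [1, 0, 0, 0.004, 0, 0, 0],
    [1, 0, 0, 0, 0, 0, 0],
    [1, 0, 0, 0, 0, 0, 0]
  ]
}}

```text
time_s: 12.52
tool_pos: [0.446, 0.1446, 0.3211]
tool_rot: [-180.0, 0.0, 108.6]
force: [0.8, 0.6, -1.1]
grip_width: 0.0218
```

Emit:
{"fn": "jog_arm", "kwargs": {
  "rows": [
    [1, 0, 0, 0.004, 0, 0, 0],
    [1, 0, 0, 0.004, 0, 0, 0],
    [1, 0, 0, 0.004, 0, 0, 0],
    [1, 0, 0, 0.004, 0, 0, 0],
    [1, 0, 0, 0.004, 0, 0, 0],
    [1, 0, 0, 0.004, 0, 0, 0],
    [1, 0, 0, 0.003, 0, 0, 0],
    [1, 0, 0, 0.002, 0, 0, 0],
    [1, 0, 0, 0, 0, 0, 0],
    [1, 0, 0, 0, 0, 0, 0]
  ]
}}

```text
time_s: 13.35
tool_pos: [0.4461, 0.1446, 0.2923]
tool_rot: [-180.0, 0.0, 108.6]
force: [-0.6, -0.6, -1.4]
grip_width: 0.0218
```

Emit:
{"fn": "jog_arm", "kwargs": {
  "rows": [
    [1, 0, 0, 0.0015, 0, 0, 0],
    [1, 0, 0, 0.0015, 0, 0, 0],
    [1, 0, 0, 0.0015, 0, 0, 0],
    [1, 0, 0, 0.001, 0, 0, 0],
    [1, 0, 0, 0, 0, 0, 0],
    [1, 0, 0, 0, 0, 0, 0],
    [1, 0, 0, 0, 0, 0, 0]
  ]
}}

```text
time_s: 13.93
tool_pos: [0.4461, 0.1446, 0.2869]
tool_rot: [180.0, -0.0, 108.6]
force: [-0.0, 0.0, -1.0]
grip_width: 0.0217
```

Emit:
{"fn": "jog_arm", "kwargs": {
  "rows": [
    [1, 0, 0, 0.0005, 0, 0, 0],
    [1, 0, 0, 0.0005, 0, 0, 0],
    [1, 0, 0, 0, 0, 0, 0],
    [1, 0, 0, 0, 0, 0, 0],
    [1, 0, 0, 0, 0, 0, 0]
  ]
}}

```text
time_s: 14.35
tool_pos: [0.4462, 0.1446, 0.2863]
tool_rot: [180.0, -0.0, 108.6]
force: [-1.8, -1.3, 5.7]
grip_width: 0.0219
```

The shoulder touches at TCP z 0.2863, exactly as predicted. I'll release and retreat.

Emit:
{"fn": "jog_arm", "kwargs": {
  "rows": [
    [0.7, 0, 0, 0, 0, 0, 0],
    [0.6, 0, 0, 0, 0, 0, 0],
    [0.4, 0, 0, 0, 0, 0, 0],
    [0.2, 0, 0, 0, 0, 0, 0],
    [0, 0, 0, 0, 0, 0, 0],
    [0, 0, 0, 0, 0, 0, 0],
    [0, 0, 0, 0, 0, 0, 0],
    [0, 0, 0, 0, 0, 0, 0],
    [0, 0, 0, 0, 0, 0, 0],
    [0, 0, 0, 0, 0, 0, 0]
  ]
}}

```text
time_s: 15.18
tool_pos: [0.4461, 0.1446, 0.2859]
tool_rot: [180.0, -0.0, 108.6]
force: [0.6, 0.1, 0.3]
grip_width: 0.0781
```

Emit:
{"fn": "jog_arm", "kwargs": {
  "rows": [
    [0, 0, 0, -0.005, 0, 0, 0],
    [0, 0, 0, -0.01, 0, 0, 0],
    [0, 0, 0, -0.015, 0, 0, 0],
    [0, 0, 0, -0.015, 0, 0, 0],
    [0, 0, 0, -0.015, 0, 0, 0],
    [0, 0, 0, -0.015, 0, 0, 0],
    [0, 0, 0, -0.015, 0, 0, 0],
    [0, 0, 0, -0.015, 0, 0, 0],
    [0, 0, 0, -0.015, 0, 0, 0],
    [0, 0, 0, 0, 0, 0, 0]
  ]
}}

```text
time_s: 16.02
tool_pos: [0.4469, 0.1448, 0.4099]
tool_rot: [179.6, -0.1, 108.6]
force: [0.2, 0.5, -0.4]
grip_width: 0.0869
```

Emit:
{"fn": "jog_arm", "kwargs": {
  "rows": [
    [0, -0.03, 0, 0, 0, 0, 0],
    [0, -0.03, 0, 0, 0, 0, 0],
    [0, -0.03, 0, 0, 0, 0, 0],
    [0, -0.03, 0, 0, 0, 0, 0],
    [0, -0.03, 0, 0, 0, 0, 0],
    [0, -0.03, 0, 0, 0, 0, 0],
    [0, -0.03, 0, 0, 0, 0, 0],
    [0, -0.03, 0, 0, 0, 0, 0],
    [0, 0, 0, 0, 0, 0, 0],
    [0, 0, 0, 0, 0, 0, 0],
    [0, 0, 0, 0, 0, 0, 0]
  ]
}}

```text
time_s: 16.93
tool_pos: [0.5226, -0.0821, 0.4055]
tool_rot: [-180.0, -0.1, 108.6]
force: [0.8, 1.0, -0.6]
grip_width: 0.0866
```

```bash
python3 - <<'E'
from h import *
s=status.get_obs();print(s['time_s'],s['tool_pos'],s['force'],np.abs(s['joint_velocities']).max())
I=[]
for c in('scene','top'):
    im,d=cams.read_camera(c); I.append(im)
    P=pts(c,np.argwhere(d>0),d); m=(abs(P[:,0]-.446)<.06)&(abs(P[:,1]-.1445)<.06)&(P[:,2]>.115)&(P[:,2]<.16); Q=P[m]
    r=cv2.minAreaRect((Q[:,:2]*1000).astype(np.float32)); t=Q[:,2]; print(c,r,'z',np.percentile(t,[10,50,90]))
    P2=Q[Q[:,2]>.125]; A=np.c_[P2[:,:2],np.ones(len(P2))]; print('slope',np.linalg.lstsq(A,P2[:,2],rcond=None)[0][:2])
a=cv2.resize(I[0][120:240,320:440],(400,400),interpolation=2);b=cv2.resize(I[1][240:360,210:330],(400,400),interpolation=2)
cv2.imwrite('pics/f.png',np.hstack([a,b])[:,:,::-1])
E
```

```text
16.9333 [ 0.52256568 -0.0821181   0.40554619] [ 0.8058951   0.98967316 -0.56254021] 1.0480298655058744
scene ((447.97039794921875, 145.60240173339844), (75.2953872680664, 24.80917739868164), 18.831453323364258) z [0.12081536 0.13489697 0.13867149]
slope [-0.05688006  0.09897336]
top ((446.3779296875, 142.95849609375), (70.2364730834961, 22.52159309387207), 18.79791259765625) z [0.13153859 0.13469301 0.13760109]
slope [-0.01098075  0.04757735]
```

View pics/f.png

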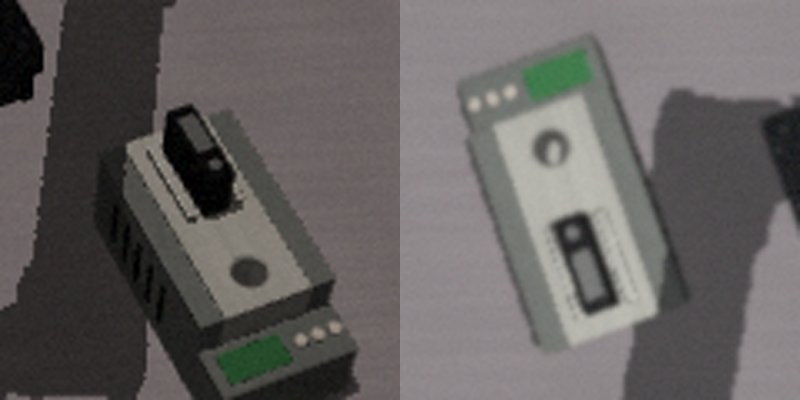

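The probe sits flat between the rails in both views (crop left around 200,160; right around 585,260). Its top is at 0.135 m and its yaw is 18.8°, so I'm handing in.

```bash
python3 -c "from h import *; print(env.sign_off())"
```

```text
the job is handed in; nothing more can be done
None
```

I lifted the probe by its head out of the stand and turned it to line up with the rails. I lowered it into the checker's narrow well under grip until the shoulder touched, then opened the gripper and moved the arm clear. The job was handed in just after 17 s of the 53 s allowed; the interface gives no verdict.

**Checks that agreed:**
- **Seating:** the shoulder touched at exactly the predicted height. Afterwards the head's top measured 0.135 m in both cameras, which matches 90 + 45 mm.
- **Alignment:** the head's yaw is 18.8° against about 18.6° for the checker. Its centre is within about 2 mm of the well in each camera, and the final view shows it sitting between the rails.
- **Release:** the arm ended clear of everything, with no meaningful force on it.

**Checks that disagreed or were weak:**
- **Cameras:** the two cameras differed by about 2–3 mm in absolute position, roughly the stated calibration error. I averaged them.
- **Network points:** some network landmarks were several mm off (the well, and the tip while held), so I did not rely on them for the fit.
- **Tilt:** a plane fit to the top of the head gave 0.05–0.11, where the limit is 0.08 rad. I put this down to noise and side-face pixels, because the full seating depth rules out a real tilt that large. I did not confirm the tilt independently.
- **Bystanders:** I did not re-measure the loaf pan, bottle and tub at the end. The planned path kept clear of them, and I saw no unexpected force during the moves.

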